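# Turn the strip-down row round for reassembly

### The job

The pots on the coloured discs of the wooden rack hold the parts of a stripped watch, the first part taken off nearest the rack's black end. Stand them upright in the grey tray in the reverse order, one pot to a compartment flat on its floor: the pot farthest from the rack's black end goes nearest the tray's black end, and so on, until the one nearest the rack's black end is farthest from the tray's. Never tip a pot over, leave the open watch where it lies, and let go of everything at the end.

Things in the scene. Friction and masses are not known exactly. Their poses are not given: they have to be found in the camera images.
- pot_red: Closed cylindrical parts pot, 36 mm diameter, 36 mm tall, about 50 g: bare aluminium sides, red lid (the top 10 mm, same diameter). Loose. Origin at the centre of its underside, z up through the lid. At the start it stands on the red disc in the rack.
- pot_yellow: Closed cylindrical parts pot, 36 mm diameter, 36 mm tall, about 50 g: bare aluminium sides, yellow lid (the top 10 mm, same diameter). Loose. Origin at the centre of its underside, z up through the lid. At the start it stands on the yellow disc in the rack.
- pot_blue: Closed cylindrical parts pot, 36 mm diameter, 36 mm tall, about 50 g: bare aluminium sides, blue lid (the top 10 mm, same diameter). Loose. Origin at the centre of its underside, z up through the lid. At the start it stands on the blue disc in the rack.
- pot_white: Closed cylindrical parts pot, 36 mm diameter, 36 mm tall, about 50 g: bare aluminium sides, white lid (the top 10 mm, same diameter). Loose. Origin at the centre of its underside, z up through the lid. At the start it stands on the white disc in the rack.
- disc_red: Thin red disc, 52 mm diameter, 3 mm thick, fixed on the rack, where the red-lidded pot starts. Rack: wooden board 262 x 66 x 12 mm, black block (18 mm long, 18 mm high) beyond one end; four discs in a row, 64 mm centre to centre, colours in any order. Origin: centre of its underside, 12 mm above the bench; x axis along the row, towards the rack's black end.
- disc_yellow: Thin yellow disc, 52 mm diameter, 3 mm thick, fixed on the rack, where the yellow-lidded pot starts. Rack: wooden board 262 x 66 x 12 mm, black block (18 mm long, 18 mm high) beyond one end; four discs in a row, 64 mm centre to centre, colours in any order. Origin: centre of its underside, 12 mm above the bench; x axis along the row, towards the rack's black end.
- disc_blue: Thin blue disc, 52 mm diameter, 3 mm thick, fixed on the rack, where the blue-lidded pot starts. Rack: wooden board 262 x 66 x 12 mm, black block (18 mm long, 18 mm high) beyond one end; four discs in a row, 64 mm centre to centre, colours in any order. Origin: centre of its underside, 12 mm above the bench; x axis along the row, towards the rack's black end.
- disc_white: Thin white disc, 52 mm diameter, 3 mm thick, fixed on the rack, where the white-lidded pot starts. Rack: wooden board 262 x 66 x 12 mm, black block (18 mm long, 18 mm high) beyond one end; four discs in a row, 64 mm centre to centre, colours in any order. Origin: centre of its underside, 12 mm above the bench; x axis along the row, towards the rack's black end.
- tray: Grey plastic tray, light walls, 260 x 68 mm, fixed; row of four open compartments, 60 x 60 mm inside, floor and walls 4 mm thick, tops 10 mm above the bench. Black block (18 mm long, 18 mm high) beyond one end. Origin: centre of the underside, on the bench; x along the row towards the black end. Compartment centres at x = +96 (nearest the black end), +32, -32, -96 mm, y = 0.
- open_watch: Opened steel pocket watch with its brass movement showing, 48 mm diameter and 12 mm high, lying loose on the bench near the middle, between the rack and the tray; to be left alone. Origin at the centre of its underside.

How it is judged:
By the outcome, as a careful person would: the job done as asked, in the order asked, and still so for the second after the job is handed in, with the robot touching nothing.
It also fails if it takes over 96 s, if anything falls off the work surface, if the arm or the gripper's body presses on something with over 40 N, if the wrist force passes 120 N, or if a joint passes its speed limit or range.

### The arm

A 6-joint arm with a two-finger parallel gripper is mounted at the origin on the work surface. World frame = base frame: x ahead of the robot, y to its left, z up, the work surface at z = 0. Lengths are in m, angles in rad, forces in N, time in s.
With the tool pointing down it reaches from about 0.35 to 0.85 m from the base axis. Payload 8.1 kg.
Tool frame: the origin (TCP) lies at the very end of the fingers, on their centre line; the grasp point (between the pads) lies 19 mm behind it; z points along the fingers, y is the line along which they close (so a half turn about z gives the same grasp; the last joint's range is limited). The gripper opens to 93 mm and grips with 3 to 60 N. Pads are 15 mm wide; open, the fingers measure 128 mm over their backs; the gripper's body (75 mm by 188 mm) begins 65 mm behind the grasp point.
Start: joints at [-1.415, 0.13, 1.488, -0, 1.523, -0.085], TCP at [0.143, -0.583, 0.219] pointing down, gripper open.
Joint ranges: [-2.96, 2.96], [-0.89, 2.26], [0.02, 2.5], [-1.34, 4.48], [0, 2.73], [-2.66, 2.66]. Speed limits (rad/s): [2.39, 2.39, 2.79, 3.14, 3.14, 3.14].

### API

Orientations are given as a rotation vector (axis times angle).
In Python, from plant import robot gives the robot as it stands.
- The arm moves only by the tool play_rows, never from a script. Its argument "deltas" is one flat list of numbers, 5 for each row, row after row: the shift along the tool's x, y, z in mm, then the turn about the tool's z in degrees, then the finger opening in mm, from 0 to 93. A call has 1 to 10 rows; each row shifts and turns the commanded pose from where the row before left it, along the tool's axes as they then stand; what a row does not reach is not made up. A row lasts 1/12 s, in which the tool goes at most 41.7 mm and 7.16 degrees, less where a joint would pass 70% of its speed; a pose out of reach is approached as far as the arm can. A call with a gripper value outside its range is refused whole. The fingers move at their own pace and stop on an object; "newtons" is the grip in N (left out, the last holds). Time passes only in rows, so rows that do not move let the fingers close. It gives the time, the measured TCP pose, the force, the opening and the grip force at its end, in the units of the state.
- robot.read_state(): the state, without advancing time (a new reading comes with each control period).
- robot.read_camera(name): name is "side" or "top" or "wrist"; returns a dict with "pixels" (420x560x3 uint8, blue, green, red), "mtx" (3x3 intrinsics, pixels), "eye" and "rotation" of the camera in the world. Camera axes: x right, y up, looking along -z (the intrinsics and any distortion apply to the point x, -y, -z); pixel columns grow to the right and rows downward; lengths in m; the calibration is good to about 2 mm. A picture is of the moment at which its call begins. There is no depth.
- robot.close_job(): hands the job in; it is judged then, once.
The state is a dict: "t": time; "q": joint angles; "dq": joint speeds; "joint_torque": joint torques, N m; "tool_pos": TCP position; "orientation": TCP orientation; "force": force on the tool from outside, world axes, zero at the start; "wrist_torque": the same for the moment, N m; "opening": finger opening in m; "gripper_force": force on a finger pad.
Only numpy, scipy, OpenCV 4.12 (cv2) and the standard library are available. Lean on these libraries where they do the work, as an engineer would, in place of code of your own. Each camera call takes 0.05 s, during which the arm holds its last target. There are 200 camera calls.

## Working session

There is one attempt and no reset: what is moved stays moved. The work goes in short steps, Python scripts to look and compute and a tool call to move; the robot and the scene stay as the last step left them, time stands still between calls to the robot, and variables do not carry over. Pictures are saved under pics/ and viewed, at most 14 in all, crops included, and the job is handed in when it is done.

Besides the shell and the picture viewer there is one more tool, called after "Call:" in YAML: its name, and indented under it one key for each argument. play_rows: Moves the arm, as the interface text tells. Its arguments: {"type":"object","properties":{"deltas":{"type":"array"},"newtons":{"type":"number"}},"required":["deltas"]}

```bash
mkdir -p pics
cat > h.py <<'E'
import numpy as np,cv2,pickle
from plant import robot
def snap(n,f):
    c=robot.read_camera(n); cv2.imwrite(f'pics/{f}.png',c['pixels']); pickle.dump(c,open(f'pics/{f}.pkl','wb')); return c
def w(f,u,v,z):
    c=pickle.load(open(f'pics/{f}.pkl','rb')); K=np.array(c['mtx'])
    d=np.linalg.inv(K)@[u,v,1]; d=np.array(c['rotation'])@[d[0],-d[1],-d[2]]; e=np.array(c['eye'])
    return (e+d*(z-e[2])/d[2])[:2]
E
python3 - <<'E'
from h import *
c=snap('top','t0'); print({k:c[k] for k in c if k!='pixels'})
snap('side','s0')
print(robot.read_state())
E
```

```text
{'mtx': array([[397.68226254,   0.        , 276.3577342 ],
       [  0.        , 397.68226254, 216.76483205],
       [  0.        ,   0.        ,   1.        ]]), 'eye': array([ 0.43238817, -0.01486489,  0.85106168]), 'rotation': array([ 0.12229654, -0.08254676, -1.5623957 ])}
{'t': 0.1, 'q': array([-1.41540428e+00,  1.31058556e-01,  1.48918056e+00, -4.32363546e-06,
        1.52298904e+00, -8.53989632e-02]), 'dq': array([ 0.00127466,  0.00061999, -0.00284364,  0.00063205, -0.00010925,
       -0.00134865]), 'joint_torque': array([ 4.76992609e-04, -5.61341500e+01, -4.93094909e+01,  7.70650199e-02,
        2.91880203e-02, -4.37589779e-05]), 'tool_pos': array([ 0.14302365, -0.58217659,  0.21770293]), 'orientation': array([-3.11722877e+00, -3.77124574e-01,  9.66182832e-05]), 'force': array([ 0.4028013 ,  0.60095364, -1.0173808 ]), 'wrist_torque': array([-0.0366668 ,  0.02279309, -0.00424918]), 'gripper_force': 0.0, 'opening': 0.09269288232648307}
```

View pics/t0.png

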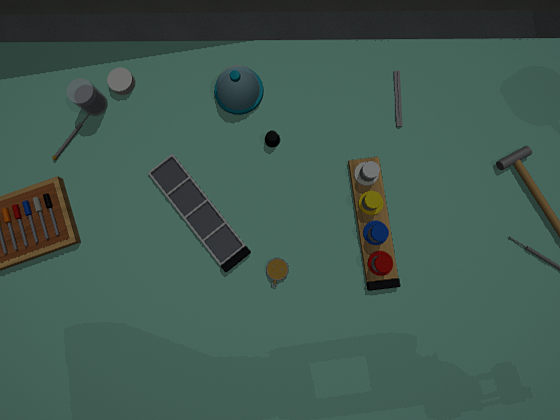

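View pics/s0.png

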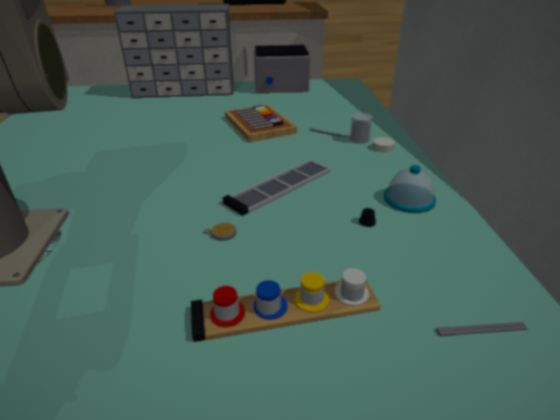

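The top view shows the rack with its black end at (383,284), then red, blue, yellow and white, with white farthest at (368,172). The tray's black end is at (235,259) and its far end at (165,165). The watch is at (277,269). So white goes to +96, yellow to +32, blue to -32 and red to -96. I'll enlarge both for measuring.

```bash
sed -i "s/np.array(c\['rotation'\])@/cv2.Rodrigues(np.array(c['rotation']))[0]@/" h.py
python3 - <<'E'
import cv2,numpy as np
im=cv2.imread('pics/t0.png')
a=im[148:298,140:260]; b=im[148:298,340:410]
o=cv2.resize(np.hstack([a,b]),None,fx=4,fy=4,interpolation=cv2.INTER_CUBIC); cv2.imwrite('pics/t0c.png',cv2.convertScaleAbs(o,alpha=1.6))
E
```

```text
(no output)
```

View pics/t0c.png

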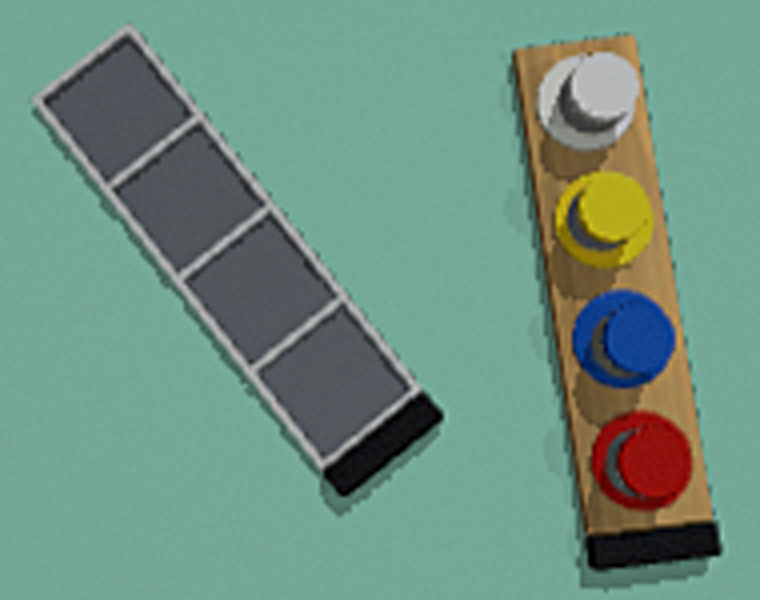

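The crop shows the lid centres in crop pixels: white (605,85), yellow (615,207), blue (640,338), red (656,460). The tray's outer corners are (33,100), (128,26), (420,388) and (325,468).

```bash
cat > m.py <<'E'
from h import *
o=lambda x,y:(140+x/4-.4,148+y/4-.4); r=lambda x,y:(340+(x-480)/4-.4,148+y/4-.4)
L={n:w('t0',*r(*p),.051) for n,p in dict(white=(605,85),yellow=(615,207),blue=(640,338),red=(656,460)).items()}
D={n:w('t0',*r(*p),.015) for n,p in dict(white=(588,101),yellow=(604,219),blue=(624,339),red=(642,460)).items()}
T=[w('t0',*o(*p),.010) for p in [(33,100),(128,26),(420,388),(325,468)]]
for n in L: print(n,L[n].round(4),D[n].round(4))
d=(D['red']-D['white']); print('rack len',np.linalg.norm(d),'ang',np.degrees(np.arctan2(d[1],d[0])))
c=sum(T)/4; a=(T[2]+T[3]-T[0]-T[1])/2; print('tray',c.round(4),np.linalg.norm(a),np.linalg.norm(T[1]-T[0]),'ang',np.degrees(np.arctan2(a[1],a[0])))
a/=np.linalg.norm(a)
for x in (.096,.032,-.032,-.096): print((c+a*x).round(4))
print('watch',w('t0',277,269,.012))
for f in('side','wrist'): k=robot.read_camera(f); print(f,k['eye'],k['rotation'])
s=robot.read_state(); print(cv2.Rodrigues(s['orientation'])[0].round(3))
E
python3 m.py
```

```text
white [ 0.6373 -0.1872] [ 0.6377 -0.1857]
yellow [ 0.5739 -0.1908] [ 0.5738 -0.1927]
blue [ 0.5072 -0.2016] [ 0.51   -0.2017]
red [ 0.4465 -0.2079] [ 0.447  -0.2094]
rack len 0.19212233103172174 ang -172.91349975612042
tray [0.5607 0.1807] 0.2573497086587241 0.06541170780403652 ang -140.24140064083812
[0.4869 0.1193]
[0.5361 0.1603]
[0.5853 0.2012]
[0.6345 0.2421]
watch [0.43226564 0.00466542]
side [ 0.49335641 -0.62914877  0.46499241] [ 0.98763202 -0.03402512 -0.07625206]
wrist [ 0.209718   -0.56621067  0.38534032] [-0.2137937   0.16924851 -1.32133577]
[[ 0.971  0.238 -0.   ]
 [ 0.238 -0.971  0.001]
 [ 0.    -0.001 -1.   ]]
```

```bash
cat > g.py <<'E'
import sys; from h import *
def go(x,y,z,yaw=None):
    s=robot.read_state(); R=cv2.Rodrigues(s['orientation'])[0]; cur=np.degrees(np.arctan2(R[1,0],R[0,0]))
    t=0
    if yaw is not None:
        t=cur-yaw; R=R@cv2.Rodrigues(np.array([0,0,np.radians(t)]))[0]
    d=R.T@(np.array([x,y,z])-s['tool_pos'])*1000
    print('t',round(s['t'],2),'pos',s['tool_pos'].round(4),'yaw',cur.round(2),'tilt',R[:,2].round(4),'turn',round(t,2),'then shift',d.round(1),'open',s['opening'].round(4),'gf',s['gripper_force'])
if len(sys.argv)>3: go(*map(float,sys.argv[1:]))
E
python3 g.py 0.637 -0.187 0.15 7.1
```

```text
Traceback (most recent call last):
  File "g.py", line 9, in <module>
    if len(sys.argv)>3: go(*map(float,sys.argv[1:]))
                        ~~^^^^^^^^^^^^^^^^^^^^^^^^^^
  File "g.py", line 8, in go
    print('t',round(s['t'],2),'pos',s['tool_pos'].round(4),'yaw',cur.round(2),'tilt',R[:,2].round(4),'turn',round(t,2),'then shift',d.round(1),'open',s['opening'].round(4),'gf',s['gripper_force'])
                                                                                                                                                      ^^^^^^^^^^^^^^^^^^
AttributeError: 'float' object has no attribute 'round'
```

```bash
sed -i "s/s\['opening'\].round(4)/round(s['opening'],4)/" g.py; python3 g.py 0.637 -0.187 0.15 7.1
```

```text
t 0.2 pos [ 0.1431 -0.5823  0.218 ] yaw 13.8 tilt [-2.0e-04  1.1e-03 -1.0e+00] turn 6.7 then shift [ 539.  -331.2   68.4] open 0.0929 gf 0.0
```

Call:
play_rows:
  deltas: [0,0,0,6.7,93,30,-18.4,0,0,93,30,-18.4,0,0,93,30,-18.4,0,0,93,30,-18.4,0,0,93,30,-18.4,0,0,93,30,-18.4,0,0,93,30,-18.4,0,0,93,30,-18.4,0,0,93,30,-18.4,0,0,93]

```text
t: 1.03
tool_pos: [0.3916, -0.3836, 0.2186]
orientation: [-3.136, -0.194, 0.0]
force: [1.0, 0.5, -0.4]
opening: 0.0929
gripper_force: 0.0
```

Call:
play_rows:
  deltas: [30,-18.4,0,0,93,30,-18.4,0,0,93,30,-18.4,0,0,93,30,-18.4,0,0,93,30,-18.4,0,0,93,30,-18.4,0,0,93,30,-18.4,0,0,93,30,-18.4,20,0,93,29,-18.4,40,0,93,0,0,8,0,93]

```text
t: 1.87
tool_pos: [0.6324, -0.1869, 0.1532]
orientation: [-3.131, -0.2, 0.007]
force: [0.2, -0.4, -1.5]
opening: 0.0929
gripper_force: 0.0
```

```bash
python3 g.py 0.637 -0.187 0.15 7.1; python3 -c "
from h import *
snap('wrist','w1')"; python3 g.py 0.637 -0.187 0.15 7.1
```

```text
t 1.87 pos [ 0.6324 -0.1869  0.1532] yaw 7.33 tilt [-0.0047  0.0037 -1.    ] turn 0.23 then shift [4.6 0.6 3.2] open 0.0929 gf 0.0
t 1.92 pos [ 0.6301 -0.1885  0.1523] yaw 7.3 tilt [-0.008   0.0035 -1.    ] turn 0.2 then shift [ 7.1 -0.7  2.3] open 0.093 gf 0.0
```

View pics/w1.png

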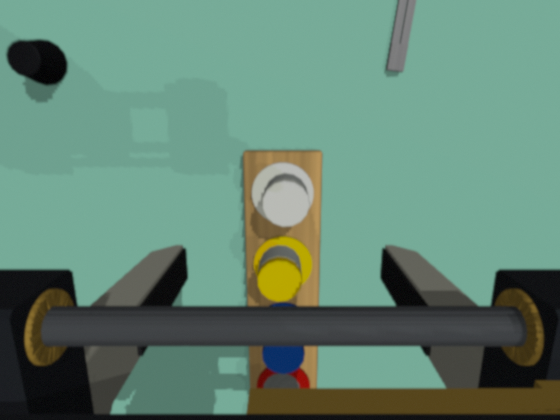

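The wrist view shows the white lid at (285,203) and the yellow at (280,280), with the row well aligned between the fingers. The arm was still settling, so I'll let it settle and measure again.

Call:
play_rows:
  deltas: [7,0,2,0,93,0,0,0,0,93,0,0,0,0,93,0,0,0,0,93]

```text
t: 2.25
tool_pos: [0.639, -0.1925, 0.1592]
orientation: [3.134, 0.192, 0.004]
force: [0.1, -0.1, -0.1]
opening: 0.0928
gripper_force: 0.0
```

```bash
python3 - <<'E'
from h import *
c=snap('wrist','w2'); im=c['pixels']
cv2.imwrite('pics/w2c.png',cv2.convertScaleAbs(cv2.resize(im[120:300,200:370],None,fx=3.3,fy=3.3,interpolation=cv2.INTER_CUBIC),alpha=1.3))
E
python3 g.py 0.6373 -0.187 0.15 7.1
```

```text
t 2.3 pos [ 0.6388 -0.1924  0.159 ] yaw 7.02 tilt [ 0.0025 -0.0011 -1.    ] turn -0.08 then shift [-0.9 -5.6  9. ] open 0.0927 gf 0.0
```

View pics/w2c.png

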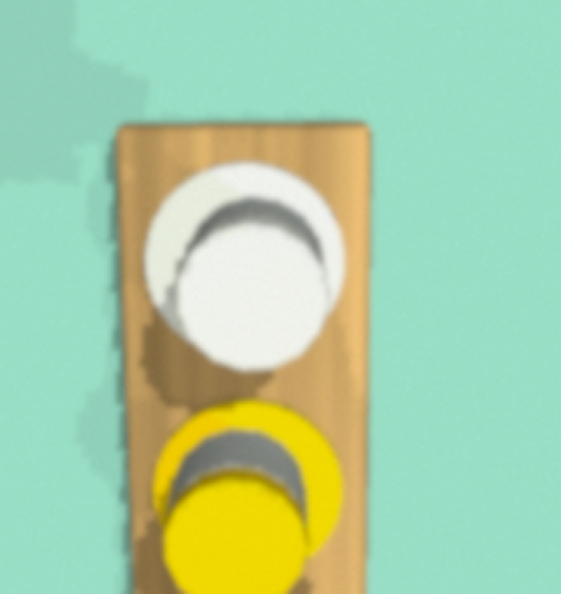

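The crop shows the white lid centre at (253,296) and the yellow at (235,543), with disc centres at (245,262) and (248,497).

Run:
```python
from h import *
for p,z in [((253,296),.051),((235,543),.051),((245,262),.015),((248,497),.015)]: print(w('w2',200+p[0]/3.3-.35,120+p[1]/3.3-.35,z).round(4))
```

```text
[ 0.6364 -0.1876]
[ 0.5739 -0.1906]
[ 0.6361 -0.1849]
[ 0.5706 -0.1934]
```

Both cameras agree to about 1 mm. Next I descend on the white pot.

Call:
play_rows:
  deltas: [-2,-5,20,0,75,0,0,25,0,75,0,0,25,0,75,0,0,25,0,75,0,0,20,0,75,0,0,0,0,75,0,0,0,0,75,0,0,0,0,75]
  newtons: 15

```text
t: 2.97
tool_pos: [0.6369, -0.1872, 0.0443]
orientation: [3.135, 0.194, 0.004]
force: [0.1, -0.5, 1.2]
opening: 0.0752
gripper_force: 0.0
```

```bash
python3 g.py 0.6367 -0.1875 0.024 7.1
```

```text
t 2.97 pos [ 0.6369 -0.1872  0.0443] yaw 7.07 tilt [ 2.5e-03 -9.0e-04 -1.0e+00] turn -0.03 then shift [-0.3  0.2 20.3] open 0.0752 gf 0.0
```

Down 20 more, close, then lift.

Call:
play_rows:
  deltas: [0,0,12,0,75,0,0,8,0,75,0,0,0,0,34,0,0,0,0,34,0,0,0,0,34,0,0,0,0,34,0,0,0,0,34,0,0,0,0,34]

```text
t: 3.63
tool_pos: [0.6361, -0.1865, 0.0224]
orientation: [3.135, 0.194, 0.001]
force: [0.6, 0.5, 0.1]
opening: 0.0397
gripper_force: 0.0
```

```bash
python3 g.py 0.6367 -0.1875 0.12 7.1;python3 g.py 0.4869 0.1193 0.12 39.8
```

```text
t 3.63 pos [ 0.6361 -0.1865  0.0224] yaw 7.1 tilt [ 6.e-04 -2.e-04 -1.e+00] turn -0.0 then shift [  0.5   1.1 -97.6] open 0.0397 gf 0.0
t 3.63 pos [ 0.6361 -0.1865  0.0224] yaw 7.1 tilt [ 6.e-04 -2.e-04 -1.e+00] turn -32.7 then shift [  81.1 -330.4  -97.7] open 0.0397 gf 0.0
```

Call:
play_rows:
  deltas: [0,0,0,0,33,0,0,0,0,33,0,0,0,0,33]

```text
t: 3.88
tool_pos: [0.6361, -0.1865, 0.0223]
orientation: [3.135, 0.194, 0.001]
force: [-0.1, 0.6, 0.9]
opening: 0.0357
gripper_force: 15.0
```

Call:
play_rows:
  deltas: [0,0,-10,0,33,0,0,-25,0,33,0,0,-30,0,33,0,0,-25,-4,33,0,0,-8,-6,33,0,0,0,-6.7,33,0,0,0,-6,33,0,0,0,-6,33,0,0,0,-4,33,4,-16,0,0,33]

```text
t: 4.72
tool_pos: [0.6292, -0.1736, 0.1208]
orientation: [2.951, 1.073, 0.001]
force: [0.4, 0.9, -0.9]
opening: 0.0355
gripper_force: 15.0
```

Call:
play_rows:
  deltas: [7,-28,0,0,33,8,-32,0,0,33,8,-32,0,0,33,8,-32,0,0,33,8,-32,0,0,33,8,-32,0,0,33,8,-32,0,0,33,8,-32,0,0,33,7,-28,0,0,33,5,-20,0,0,33]

```text
t: 5.55
tool_pos: [0.493, 0.109, 0.1207]
orientation: [-2.953, -1.071, -0.001]
force: [-0.3, 0.8, 0.7]
opening: 0.0355
gripper_force: 15.0
```

Call:
play_rows:
  deltas: [2,-14,0,0,33,0,0,0,0,33,0,0,0,0,33,0,0,0,0,33]

```text
t: 5.88
tool_pos: [0.4873, 0.1185, 0.1205]
orientation: [2.954, 1.069, 0.001]
force: [0.2, 0.1, -0.7]
opening: 0.0361
gripper_force: 15.0
```

```bash
python3 g.py 0.4869 0.1193 0.0125 39.8; python3 -c "
from h import *
c=snap('top','t1');cv2.imwrite('pics/t1c.png',cv2.convertScaleAbs(cv2.resize(c['pixels'][130:310,130:330],None,fx=3,fy=3,interpolation=cv2.INTER_CUBIC),alpha=1.5))"
```

```text
t 5.88 pos [0.4873 0.1185 0.1205] yaw 39.8 tilt [ 8.e-04 -2.e-04 -1.e+00] turn 0.0 then shift [ 1.00e-01 -1.00e+00  1.08e+02] open 0.0361 gf 14.999925121665001
```

View pics/t1c.png

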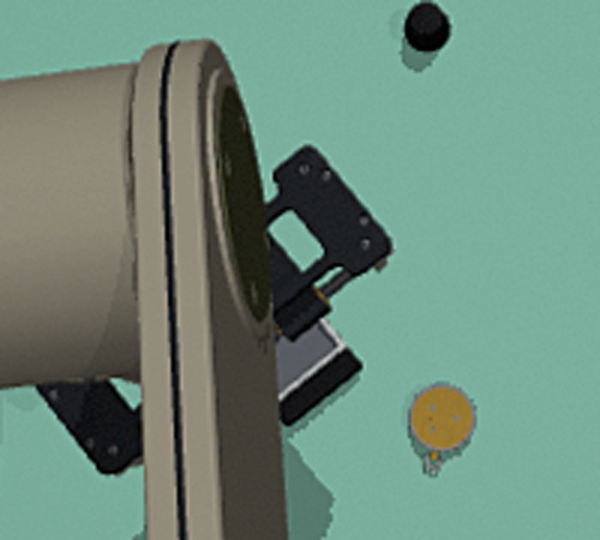

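The arm hides the pot from above, but the gripper is over the tray's black-end compartment and the pot is still held at 36 mm. I'll lower it.

Call:
play_rows:
  deltas: [0,-1,20,0,33,0,0,30,0,33,0,0,25,0,33,0,0,15,0,33,0,0,10,0,33,0,0,6,0,33,0,0,0,0,33,0,0,0,0,33,0,0,0,0,33]

```text
t: 6.68
tool_pos: [0.4875, 0.1197, 0.0153]
orientation: [2.954, 1.069, 0.003]
force: [0.7, -0.3, -0.0]
opening: 0.0354
gripper_force: 15.0
```

```bash
python3 g.py 0.4869 0.1193 0.0118 39.8
```

```text
t 6.68 pos [0.4875 0.1197 0.0153] yaw 39.78 tilt [ 2.1e-03  3.0e-04 -1.0e+00] turn -0.02 then shift [-0.7 -0.   3.5] open 0.0354 gf 14.999859184026718
```

Call:
play_rows:
  deltas: [0,0,3,0,33,0,0,0,0,33,0,0,0,0,33,0,0,0,0,44,0,0,0,0,60,0,0,0,0,60,0,0,0,0,60]

```text
t: 7.27
tool_pos: [0.4863, 0.1198, 0.0112]
orientation: [2.954, 1.069, 0.0]
force: [-0.3, 0.4, -0.2]
opening: 0.0577
gripper_force: 0.0
```

Call:
play_rows:
  deltas: [0,0,-8,0,60,0,0,-20,0,60,0,0,-30,0,60,0,0,-30,0,60,0,0,-20,4,75,0,0,0,6.7,75,0,0,0,6.7,75,0,0,0,6.7,75,0,0,0,6.6,75,0,0,0,2,75]

```text
t: 8.1
tool_pos: [0.4863, 0.1198, 0.1198]
orientation: [-3.136, -0.184, -0.001]
force: [-0.3, 0.3, 0.3]
opening: 0.0749
gripper_force: 0.0
```

```bash
python3 g.py 0.574 -0.1907 0.12 7.1; python3 -c "
from h import *
snap('side','s1'); snap('wrist','w3')"
```

```text
t 8.1 pos [0.4863 0.1198 0.1198] yaw 6.7 tilt [ 6.e-04  1.e-04 -1.e+00] turn -0.4 then shift [ 4.860e+01  3.189e+02 -2.000e-01] open 0.0749 gf 0.0
```

View pics/s1.png

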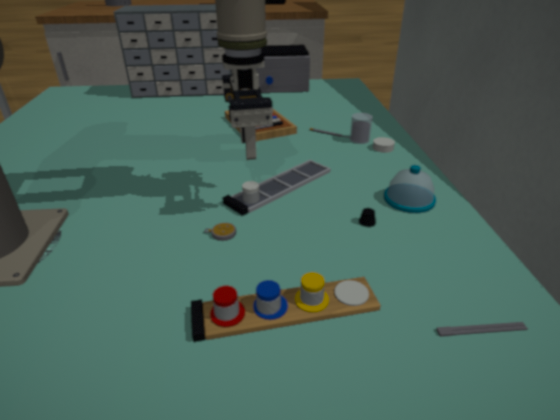

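The white pot stands upright in the compartment next to the tray's black end, at (251,191). The rest of the rack is undisturbed. Yellow is next.

Call:
play_rows:
  deltas: [0,0,0,-0.4,75,2,14,0,0,75,4,28,0,0,75,5,32,0,0,75,5,33,0,0,75,5,33,0,0,75,5,33,0,0,75,5,33,0,0,75,5,33,0,0,75,5,33,0,0,75]

```text
t: 9.03
tool_pos: [0.5626, -0.1463, 0.1192]
orientation: [-3.135, -0.209, -0.0]
force: [1.1, -0.4, -0.3]
opening: 0.075
gripper_force: 0.0
```

Call:
play_rows:
  deltas: [5,26,0,0,75,2.6,15,0,0,75,0,5.9,0,0,75,0,0,20,0,75,0,0,25,0,75,0,0,15,0,75,0,0,0,0,75,0,0,0,0,75]

```text
t: 9.7
tool_pos: [0.575, -0.189, 0.0582]
orientation: [-3.133, -0.208, 0.004]
force: [0.0, -0.1, 0.0]
opening: 0.0752
gripper_force: 0.0
```

```bash
python3 g.py 0.574 -0.1907 0.0235 7.1
```

```text
t 9.7 pos [ 0.575  -0.189   0.0582] yaw 7.58 tilt [-0.0024  0.0012 -1.    ] turn 0.48 then shift [-1.1  1.6 34.7] open 0.0752 gf 0.0
```

Call:
play_rows:
  deltas: [-0.8,1.5,18,0.4,75,0,0,12,0,75,0,0,5,0,75,0,0,0,0,75,0,0,0,0,55,0,0,0,0,45,0,0,0,0,33,0,0,0,0,33,0,0,0,0,33,0,0,0,0,33]

```text
t: 10.53
tool_pos: [0.5756, -0.1918, 0.0244]
orientation: [3.135, 0.195, 0.001]
force: [-0.5, 0.0, 0.4]
opening: 0.0396
gripper_force: 0.0
```

Call:
play_rows:
  deltas: [0,0,0,0,33,0,0,0,0,33,0,0,0,0,33]

```text
t: 10.78
tool_pos: [0.5755, -0.1918, 0.0242]
orientation: [3.135, 0.194, 0.0]
force: [-0.1, 0.6, 1.6]
opening: 0.0358
gripper_force: 15.0
```

```bash
python3 g.py 0.5361 0.1603 0.12 39.8
```

```text
t 10.78 pos [ 0.5755 -0.1918  0.0242] yaw 7.1 tilt [ 2.e-04 -1.e-04 -1.e+00] turn -32.7 then shift [ 195.1 -295.7  -95.8] open 0.0358 gf 15.00022329390049
```

Call:
play_rows:
  deltas: [0,0,-10,0,33,0,0,-25,0,33,0,0,-30,0,33,0,0,-25,-4,33,0,0,-6,-6,33,0,0,0,-6.7,33,0,0,0,-6,33,0,0,0,-6,33,0,0,0,-4,33,8,-12,0,0,33]

```text
t: 11.62
tool_pos: [0.5739, -0.179, 0.1208]
orientation: [2.952, 1.071, 0.0]
force: [0.1, -0.3, -0.5]
opening: 0.0356
gripper_force: 15.0
```

Call:
play_rows:
  deltas: [14,-22,0,0,33,18,-27,0,0,33,18,-27,0,0,33,18,-27,0,0,33,18,-27,0,0,33,18,-27,0,0,33,18,-27,0,0,33,18,-27,0,0,33,18,-27,0,0,33,14,-22,0,0,33]

```text
t: 12.45
tool_pos: [0.5386, 0.1355, 0.1206]
orientation: [-2.954, -1.067, -0.001]
force: [0.4, 0.0, -0.6]
opening: 0.0359
gripper_force: 15.0
```

Call:
play_rows:
  deltas: [10,-15,0,0,33,5,-8.7,0,0,33,0,0,0,0,33,0,0,20,0,33,0,0,30,0,33,0,0,20,0,33,0,0,10,0,33,0,0,0,0,33,0,0,0,0,33,0,0,0,0,33]

```text
t: 13.28
tool_pos: [0.5373, 0.1601, 0.0417]
orientation: [2.954, 1.068, 0.004]
force: [1.0, 0.4, -0.3]
opening: 0.0357
gripper_force: 15.0
```

```bash
python3 g.py 0.5361 0.1603 0.0135 39.8
```

```text
t 13.28 pos [0.5373 0.1601 0.0417] yaw 39.75 tilt [ 2.3e-03  4.0e-04 -1.0e+00] turn -0.05 then shift [-0.8 -1.  28.2] open 0.0357 gf 14.99992311000824
```

Call:
play_rows:
  deltas: [-0.7,-1,15,0,33,0,0,9,0,33,0,0,4,0,33,0,0,0,0,33,0,0,0,0,33,0,0,0,0,33]

```text
t: 13.78
tool_pos: [0.5351, 0.1607, 0.0125]
orientation: [2.954, 1.069, 0.001]
force: [-0.5, 0.6, 0.5]
opening: 0.0356
gripper_force: 15.0
```

```bash
python3 g.py 0.5361 0.1603 0.0135 39.8
```

```text
t 13.78 pos [0.5351 0.1607 0.0125] yaw 39.8 tilt [ 6.e-04  1.e-04 -1.e+00] turn -0.0 then shift [ 0.5  0.9 -1. ] open 0.0356 gf 14.999910593032837
```

Call:
play_rows:
  deltas: [0,0,0,0,44,0,0,0,0,60,0,0,0,0,60,0,0,0,0,60,0,0,-8,0,60,0,0,-20,0,60,0,0,-30,0,60,0,0,-30,0,60,0,0,-20,4,75,0,0,0,6.7,75]

```text
t: 14.62
tool_pos: [0.5384, 0.1614, 0.1269]
orientation: [3.041, 0.786, 0.015]
force: [0.4, 0.5, 0.3]
opening: 0.0691
gripper_force: 0.0
```

Call:
play_rows:
  deltas: [0,0,0,6.7,75,0,0,0,6.7,75,0,0,0,6.6,75,0,0,0,2,75,0,0,0,0,75]

```text
t: 15.03
tool_pos: [0.5349, 0.1607, 0.1207]
orientation: [-3.136, -0.192, -0.001]
force: [-0.2, 0.1, -0.3]
opening: 0.0751
gripper_force: 0.0
```

```bash
python3 g.py 0.508 -0.2016 0.12 7.1
```

```text
t 15.03 pos [0.5349 0.1607 0.1207] yaw 7.0 tilt [ 6.e-04  1.e-04 -1.e+00] turn -0.1 then shift [-71.5 356.2   0.7] open 0.0751 gf 0.0
```

Call:
play_rows:
  deltas: [-3,15,0,0,75,-6,28,0,0,75,-6,30,0,0,75,-6,30,0,0,75,-6,30,0,0,75,-6,30,0,0,75,-6,30,0,0,75,-6,30,0,0,75,-6,30,0,0,75,-6,30,0,0,75]

```text
t: 15.87
tool_pos: [0.513, -0.1287, 0.1207]
orientation: [3.135, 0.198, 0.001]
force: [0.2, 0.0, -0.1]
opening: 0.0752
gripper_force: 0.0
```

Call:
play_rows:
  deltas: [-6,30,0,0,75,-5,25,0,0,75,-2.5,12,0,0,75,-1,6,0,0,75,0,0,20,0,75,0,0,25,0,75,0,0,15,0,75,0,0,0,0,75,0,0,0,0,75]

```text
t: 16.62
tool_pos: [0.5072, -0.2001, 0.0594]
orientation: [-3.134, -0.197, 0.003]
force: [-0.8, -0.0, -0.7]
opening: 0.0748
gripper_force: 0.0
```

```bash
python3 g.py 0.508 -0.2016 0.0235 7.1
```

```text
t 16.62 pos [ 0.5072 -0.2001  0.0594] yaw 7.18 tilt [-0.0021  0.0014 -1.    ] turn 0.08 then shift [ 0.7  1.6 35.9] open 0.0748 gf 0.0
```

Call:
play_rows:
  deltas: [0.7,1.5,18,0,75,0,0,12,0,75,0,0,5.5,0,75,0,0,0,0,75,0,0,0,0,55,0,0,0,0,45,0,0,0,0,33,0,0,0,0,33,0,0,0,0,33,0,0,0,0,33]

```text
t: 17.45
tool_pos: [0.5089, -0.203, 0.0248]
orientation: [3.135, 0.194, 0.001]
force: [-0.2, -0.1, 0.1]
opening: 0.0397
gripper_force: 0.0
```

Call:
play_rows:
  deltas: [0,0,0,0,33,0,0,0,0,33,0,0,0,0,33]

```text
t: 17.7
tool_pos: [0.5088, -0.2029, 0.0247]
orientation: [3.135, 0.194, 0.0]
force: [-0.1, 0.3, 2.5]
opening: 0.0357
gripper_force: 15.0
```

```bash
python3 g.py 0.5853 0.2012 0.12 39.8
```

```text
t 17.7 pos [ 0.5088 -0.2029  0.0247] yaw 7.1 tilt [ 2.e-04 -1.e-04 -1.e+00] turn -32.7 then shift [ 317.5 -261.5  -95.3] open 0.0357 gf 15.000273138284683
```

Call:
play_rows:
  deltas: [0,0,-10,0,33,0,0,-25,0,33,0,0,-30,0,33,0,0,-25,-4,33,0,0,-5,-6,33,0,0,0,-6.7,33,0,0,0,-6,33,0,0,0,-6,33,0,0,0,-4,33,13,-10,0,0,33]

```text
t: 18.53
tool_pos: [0.5119, -0.1887, 0.1202]
orientation: [2.951, 1.073, -0.001]
force: [0.5, -0.2, -0.7]
opening: 0.0356
gripper_force: 15.0
```

Call:
play_rows:
  deltas: [24,-20,0,0,33,27,-22,0,0,33,27,-22,0,0,33,27,-22,0,0,33,27,-22,0,0,33,27,-22,0,0,33,27,-22,0,0,33,27,-22,0,0,33,27,-22,0,0,33,27,-22,0,0,33]

```text
t: 19.37
tool_pos: [0.5779, 0.1533, 0.1202]
orientation: [2.954, 1.069, 0.0]
force: [-0.3, -0.4, -1.3]
opening: 0.0358
gripper_force: 15.0
```

Call:
play_rows:
  deltas: [20,-17,0,0,33,11,-10,0,0,33,6.5,-6.5,0,0,33,0,0,20,0,33,0,0,30,0,33,0,0,20,0,33,0,0,10,0,33,0,0,0,0,33,0,0,0,0,33,0,0,0,0,33]

```text
t: 20.2
tool_pos: [0.5866, 0.201, 0.0414]
orientation: [2.954, 1.068, 0.004]
force: [0.4, -0.1, -0.4]
opening: 0.0358
gripper_force: 15.0
```

```bash
python3 g.py 0.5853 0.2012 0.0145 39.8
```

```text
t 20.2 pos [0.5866 0.201  0.0414] yaw 39.76 tilt [ 2.4e-03  5.0e-04 -1.0e+00] turn -0.04 then shift [-0.9 -1.  26.9] open 0.0358 gf 14.999893605709076
```

Call:
play_rows:
  deltas: [0,0,15,0,33,0,0,9,0,33,0,0,2.8,0,33,0,0,0,0,33,0,0,0,0,33,0,0,0,0,33]

```text
t: 20.7
tool_pos: [0.5856, 0.2013, 0.0133]
orientation: [2.954, 1.069, 0.001]
force: [1.0, 0.5, -0.5]
opening: 0.0357
gripper_force: 15.0
```

```bash
python3 g.py 0.5853 0.2012 0.014 39.8
```

```text
t 20.7 pos [0.5856 0.2013 0.0133] yaw 39.8 tilt [ 7.e-04  2.e-04 -1.e+00] turn -0.0 then shift [-0.3 -0.1 -0.7] open 0.0357 gf 14.999989941716194
```

Call:
play_rows:
  deltas: [0,0,0,0,44,0,0,0,0,60,0,0,0,0,60,0,0,0,0,60,0,0,-8,0,60,0,0,-20,0,60,0,0,-30,0,60,0,0,-30,0,60,0,0,-20,4,75,0,0,0,6.7,75]

```text
t: 21.53
tool_pos: [0.5888, 0.2022, 0.128]
orientation: [3.042, 0.786, 0.015]
force: [0.4, 0.2, 1.1]
opening: 0.069
gripper_force: 0.0
```

Call:
play_rows:
  deltas: [0,0,0,6.7,75,0,0,0,6.7,75,0,0,0,6.6,75,0,0,0,2,75,0,0,0,0,75]

```text
t: 21.95
tool_pos: [0.5854, 0.2013, 0.1215]
orientation: [-3.136, -0.192, -0.001]
force: [0.5, -0.9, -0.9]
opening: 0.0753
gripper_force: 0.0
```

```bash
python3 g.py 0.4468 -0.2079 0.12 7.1; python3 -c "
from h import *
snap('side','s2')"
```

```text
t 21.95 pos [0.5854 0.2013 0.1215] yaw 7.0 tilt [ 5.e-04  1.e-04 -1.e+00] turn -0.1 then shift [-188.1  388.9    1.3] open 0.0753 gf 0.0
```

View pics/s2.png

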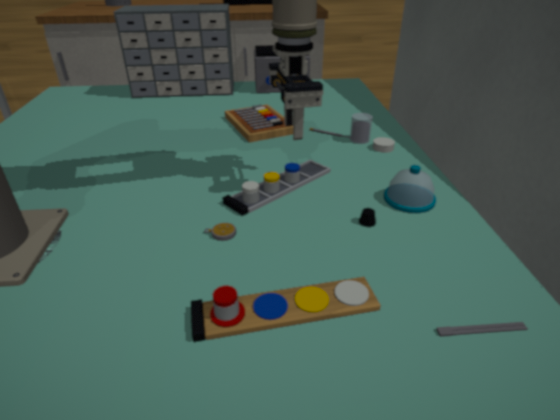

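White (251,191), yellow (272,182) and blue (293,173) stand upright in consecutive compartments, and the watch has not moved. Now the red pot.

Call:
play_rows:
  deltas: [-7,14,0,0,75,-13,27,0,0,75,-14.5,30,0,0,75,-14.5,30,0,0,75,-14.5,30,0,0,75,-14.5,30,0,0,75,-14.5,30,0,0,75,-14.5,30,0,0,75,-14.5,30,0,0,75,-14.5,30,0,0,75]

```text
t: 22.83
tool_pos: [0.4844, -0.0958, 0.1213]
orientation: [3.135, 0.198, 0.001]
force: [-0.9, -0.6, -0.3]
opening: 0.075
gripper_force: 0.0
```

Call:
play_rows:
  deltas: [-14.5,30,0,0,75,-14.5,30,0,0,75,-12,25,0,0,75,-7,14,0,0,75,-4,9,0,0,75,0,0,20,0,75,0,0,25,0,75,0,0,15,0,75,0,0,0,0,75,0,0,0,0,75]

```text
t: 23.67
tool_pos: [0.4463, -0.2072, 0.0603]
orientation: [-3.134, -0.197, 0.003]
force: [0.1, 0.2, -0.5]
opening: 0.0751
gripper_force: 0.0
```

```bash
python3 g.py 0.4468 -0.2085 0.0235 7.1
```

```text
t 23.67 pos [ 0.4463 -0.2072  0.0603] yaw 7.18 tilt [-0.0017  0.0012 -1.    ] turn 0.08 then shift [ 0.4  1.4 36.8] open 0.0751 gf 0.0
```

Call:
play_rows:
  deltas: [0,0.8,18,0,75,0,0,12,0,75,0,0,6,0,75,0,0,0,0,75,0,0,0,0,55,0,0,0,0,45,0,0,0,0,33,0,0,0,0,33,0,0,0,0,33,0,0,0,0,33]

```text
t: 24.5
tool_pos: [0.4471, -0.2089, 0.025]
orientation: [3.135, 0.194, 0.001]
force: [-0.3, 0.4, 0.2]
opening: 0.0397
gripper_force: 0.0
```

Call:
play_rows:
  deltas: [0,0,0,0,33,0,0,0,0,33,0,0,0,0,33]

```text
t: 24.75
tool_pos: [0.447, -0.2088, 0.0249]
orientation: [3.135, 0.194, 0.0]
force: [0.1, 0.0, 2.5]
opening: 0.0356
gripper_force: 15.0
```

```bash
python3 g.py 0.6345 0.2421 0.12 39.8
```

```text
t 24.75 pos [ 0.447  -0.2088  0.0249] yaw 7.1 tilt [ 2.e-04 -1.e-04 -1.e+00] turn -32.7 then shift [ 432.7 -226.4  -95.1] open 0.0356 gf 15.000261515378952
```

Call:
play_rows:
  deltas: [0,0,-10,0,33,0,0,-25,0,33,0,0,-30,0,33,0,0,-25,-4,33,0,0,-5,-6,33,0,0,0,-6.7,33,0,0,0,-6,33,0,0,0,-6,33,0,0,0,-4,33,15,-8,0,0,33]

```text
t: 25.58
tool_pos: [0.4527, -0.1946, 0.1204]
orientation: [2.951, 1.074, -0.001]
force: [-0.2, 0.5, 0.0]
opening: 0.0361
gripper_force: 15.0
```

Call:
play_rows:
  deltas: [28,-14,0,0,33,32,-17,0,0,33,32,-17,0,0,33,32,-17,0,0,33,32,-17,0,0,33,32,-17,0,0,33,32,-17,0,0,33,32,-17,0,0,33,32,-17,0,0,33,32,-17,0,0,33]

```text
t: 26.42
tool_pos: [0.5895, 0.1394, 0.1203]
orientation: [2.954, 1.069, 0.0]
force: [-0.3, 0.3, 0.2]
opening: 0.0356
gripper_force: 15.0
```

Call:
play_rows:
  deltas: [32,-17,0,0,33,32,-17,0,0,33,20,-10,0,0,33,11,-5,0,0,33,6.7,-2.4,0,0,33,0,0,0,0,33,0,0,20,0,33,0,0,30,0,33,0,0,20,0,33,0,0,10,0,33]

```text
t: 27.25
tool_pos: [0.632, 0.2401, 0.0362]
orientation: [2.955, 1.068, -0.008]
force: [-0.5, 0.1, -0.5]
opening: 0.0359
gripper_force: 15.0
```

Call:
play_rows:
  deltas: [0,0,0,0,33,0,0,0,0,33,0,0,0,0,33]

```text
t: 27.5
tool_pos: [0.6357, 0.242, 0.0418]
orientation: [2.954, 1.068, 0.004]
force: [0.2, 0.5, 0.7]
opening: 0.0358
gripper_force: 15.0
```

```bash
python3 g.py 0.6345 0.2421 0.0145 39.8
```

```text
t 27.5 pos [0.6357 0.242  0.0418] yaw 39.76 tilt [ 2.5e-03  7.0e-04 -1.0e+00] turn -0.04 then shift [-0.9 -0.9 27.3] open 0.0358 gf 14.999987035989761
```

Call:
play_rows:
  deltas: [0,0,15,0,33,0,0,9,0,33,0,0,3,0,33,0,0,0,0,33,0,0,0,0,33,0,0,0,0,33]

```text
t: 28.0
tool_pos: [0.6344, 0.2421, 0.0125]
orientation: [2.954, 1.069, -0.0]
force: [0.5, -0.9, 1.3]
opening: 0.0353
gripper_force: 15.0
```

```bash
python3 g.py 0.6345 0.2421 0.014 39.8
```

```text
t 28.0 pos [0.6344 0.2421 0.0125] yaw 39.8 tilt [-0.e+00 -1.e-04 -1.e+00] turn -0.0 then shift [ 0.1  0.  -1.5] open 0.0353 gf 15.000164732336998
```

Release, rise, and back away so the top camera can see.

Call:
play_rows:
  deltas: [0,0,0,0,44,0,0,0,0,60,0,0,0,0,60,0,0,0,0,60,0,0,-8,0,60,0,0,-20,0,60,0,0,-30,0,60,0,0,-30,0,60,0,0,-20,0,60,0,0,-10,0,60]

```text
t: 28.83
tool_pos: [0.6365, 0.2428, 0.1359]
orientation: [2.954, 1.069, 0.01]
force: [-0.1, -0.7, -0.3]
opening: 0.0602
gripper_force: 0.0
```

Call:
play_rows:
  deltas: [0,15,-10,0,75,0,25,-10,0,75,0,25,0,0,75,0,25,0,0,75,0,25,0,0,75,0,25,0,0,75,0,25,0,0,75,0,25,0,0,75,0,25,0,0,75,0,25,0,0,75]

```text
t: 29.67
tool_pos: [0.7882, 0.0567, 0.1498]
orientation: [-2.954, -1.069, 0.002]
force: [-0.1, 0.1, 0.1]
opening: 0.075
gripper_force: 0.0
```

Call:
play_rows:
  deltas: [0,25,0,0,75,0,15,0,0,75,0,0,0,0,75,0,0,0,0,75,0,0,0,0,75]

```text
t: 30.08
tool_pos: [0.813, 0.0278, 0.1499]
orientation: [-2.953, -1.069, 0.002]
force: [-0.3, -0.2, -0.3]
opening: 0.0752
gripper_force: 0.0
```

```bash
python3 -c "
from h import *
a=snap('top','t9')['pixels'][130:310,120:320];b=snap('side','s9')['pixels'][130:310,180:380]
cv2.imwrite('pics/end.png',cv2.convertScaleAbs(cv2.resize(np.hstack([a,b]),None,fx=2,fy=2,interpolation=cv2.INTER_CUBIC),alpha=1.4))"
```

```text
(no output)
```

View pics/end.png

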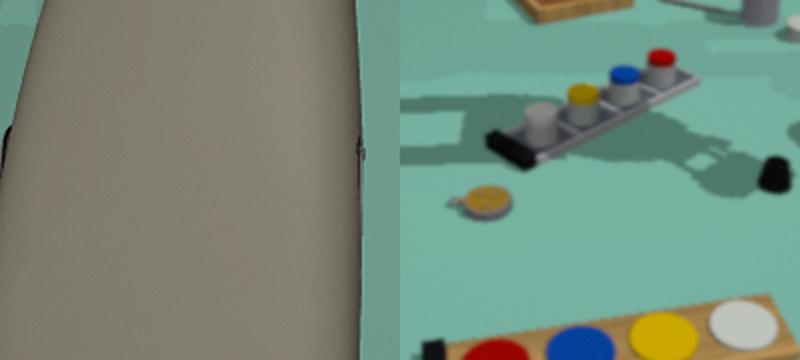

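The side view shows white, yellow, blue and red upright in order from the tray's black end, with the watch in place. My retreat ended near the glass dome, so I'll check that before handing in.

View pics/s9.png

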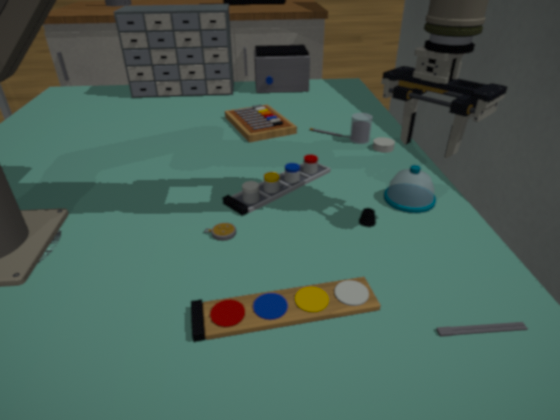

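The dome at (410,190) has not moved, the gripper is clear above the table, and all four pots (251,191)–(311,163) are upright.

```bash
python3 -c "
from plant import robot
print(robot.close_job())"
```

```text
the job is handed in; nothing more can be done
None
```

I handed the job in at about 30 s: the final side view shows the pots upright in the tray as white, yellow, blue, red from its black end, with the watch where it lay and the open gripper clear of everything.

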